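# Slide the stray honey bottle back into the display rack

### The job

One tall honey bottle has been left standing on the counter in front of the plywood rack. Without gripping it or picking it up, push it gently, low on its body, with the fingertips so that it slides upright over the counter into the empty place of the rack, until it stands on the cork disc there, in line with the other two bottles. Do not let it tip or lift off the counter, leave the two bottles in the rack and the jar and candle alone, and take the hand away at the end.

Things in the scene. Friction and masses are not known exactly. Their poses are not given: they have to be found in the camera images.
- bottle: the bottle to push: amber glass, 211 mm tall, about 350 g. Round body of 58 mm diameter up to 70 mm high with a paper label, then a shoulder to a 27 to 23 mm neck from 102 mm up, dark 27 mm cap. It stands on the robot's side of the rack. Origin: centre of its underside; z up. It slides on the bare counter, no step on its way, but tips if pushed more than about 40 mm up; friction and mass vary.
- place (a point): centre of the flat cork disc (66 mm diameter, 1.5 mm thick, fixed, let in so that it is no step or obstacle) that marks the one empty place of the rack, at counter height. It may be the left, middle or right place.
- rack: fixed plywood rack, no floor, turned a little: a back board 45 mm high, four dividers 40 mm high, 12 mm thick, making three places along its y (centres -96, 0, +96 mm), each 84 mm wide inside, open to -x. Origin: on the counter, centre of the middle place; +x leads into the rack. Back board's face at x = +34 mm, dividers reach to x = -35 mm. A bottle on its place is 5 mm clear of the back board.
- stock_a: another bottle just like it, standing in one of the other places of the rack; leave it. Origin: centre of its underside.
- stock_b: the third such bottle, in the remaining place of the rack; leave it. Origin: centre of its underside.
- jar: squat honey jar, 66 mm diameter, 85 mm tall, loose, standing to the rack's left (+y) side; leave it. Origin: centre of its underside.
- candle: short wax pillar candle, 48 mm diameter, 79 mm tall, loose, standing to the rack's right (-y) side; leave it. Origin: centre of its underside.

How it is judged (in metres and radians):
At the end, for the whole second after the job is handed in: the bottle stands upright and still on the counter with its axis within 15 mm of the disc's centre; the two other bottles are within 10 mm, and the jar and candle within 15 mm, of where they stood (horizontal distance between bottle and place below 0.015 m and angle between bottle's own z axis and vertical below 0.05 rad and height (world z) of bottle below 0.005 m and linear speed of bottle below 0.01 m/s and distance of each of stock_a, stock_b from where it was at the start of the episode below 0.01 m and distance of each of jar, candle from where it was at the start of the episode below 0.015 m); the robot touches nothing.
It fails at once if the bottle is lifted off the counter (underside more than 8 mm up) (height (world z) of bottle above 0.008 m).
It fails at once if the bottle is gripped, or pressed hard, by the fingers (over 25 N) (contact force between the fingers and bottle above 25 N).
It fails at once if the bottle tips by more than 15 degrees (angle between bottle's own z axis and vertical above 0.26 rad).
It fails at once if a bottle in the rack is shoved by more than 10 mm or tipped (distance of any of stock_a, stock_b from where it was at the start of the episode above 0.01 m or angle between any of stock_a, stock_b's own z axis and vertical above 0.26 rad).
It fails at once if the jar or the candle is shoved by more than 15 mm (distance of any of jar, candle from where it was at the start of the episode above 0.015 m).
It also fails if it takes over 56 s, if anything falls off the work surface, if the arm or the gripper's body presses on something with over 40 N, if the wrist force passes 120 N, or if a joint passes its speed limit or range.

### The arm

A 6-joint arm with a two-finger parallel gripper is mounted at the origin on the work surface. World frame = base frame: x ahead of the robot, y to its left, z up, the work surface at z = 0. Lengths are in mm, angles in rad, forces in N, time in s.
With the tool pointing down it reaches from about 300 to 750 mm from the base axis. Payload 8.5 kg.
Tool frame: the origin (TCP) lies midway between the tips of the shut fingers; the grasp point (between the pads) lies 19 mm behind it; y points along the fingers, x is the direction in which the jaws open and shut, and the axes are right-handed (so a half turn about y gives the same grasp; the last joint's range is limited). The gripper opens to 85 mm and grips with 20 to 120 N. Pads are 22 mm wide; open, the fingers measure 114 mm over their backs; the gripper's body (76 mm by 85 mm) begins 54 mm behind the grasp point. The pads swing forward as they close: fully open they stand 13 mm farther back than shut.
Start: joints at [1.058, 0.381, 1.297, -0, 1.464, -0.215], TCP at [161.371, 525.775, 211.322] pointing down, gripper open.
Joint ranges: [-3.11, 3.11], [-0.89, 2.33], [0.22, 2.48], [-1.42, 4.56], [0.17, 2.85], [-2.88, 2.88]. Speed limits (rad/s): [2.39, 2.39, 3.14, 3.14, 3.14, 3.14].

### API

Orientations are given as a unit quaternion [w, x, y, z].
In Python, from bench import env gives the robot as it stands.
- The arm moves only by the tool jog_arm, never from a script. Its arguments are lists of equal length, an entry for each row: "rotation": the turn, a rotation vector about the world's x, y, z in rad, a list of three; "xyz": the shift along the world's x, y, z in cm, a list of three; "grip": the opening, from 0 (shut) to 1 (fully open). A call has 1 to 20 rows; each row is the pose to reach, as a shift and turn from the pose commanded when the call began; what a row does not reach only later rows make up. A row lasts 1/10 s, in which the tool goes at most 50 mm and 8.59 degrees, less where a joint would pass 70% of its speed; a pose out of reach is approached as far as the arm can. A call with a gripper value outside its range is refused whole. The fingers move at their own pace and stop on an object; the grip force is fixed at half the most. Time passes only in rows, so rows that repeat a pose let the fingers close. It gives the time, the measured TCP pose, the force and the opening at its end, in the units of the state.
- env.get_state(): the state, without advancing time (a new reading comes with each control period).
- env.grab_frame(name): name is "side" or "top"; returns the picture (480x640x3 uint8, red, green, blue); there is no depth.
- env.camera_info(name): a dict with "fx", "fy", "cx", "cy" (pixels), "pose" (4x4, takes a point from camera to world coordinates). Camera axes: x right, y down, z forward; pixel columns grow to the right and rows downward; lengths in mm; the calibration is good to about 2 mm. A picture is of the moment at which its call begins. camera_info takes no time and is no camera call.
- env.hand_in(): hands the job in, once; it reports no verdict.
The state is a dict: "clock": time; "qpos": joint angles; "joint_velocities": joint speeds; "tau": joint torques, N m; "eef_pos": TCP position; "eef_rot": TCP orientation; "wrist_force": force on the tool from outside, world axes, zero at the start; "wrist_torque": the same for the moment, N m; "opening": finger opening in mm.
Only numpy, scipy, OpenCV 4.12 (cv2) and the standard library are available. Lean on these libraries where they do the work, as an engineer would, in place of code of your own. Each camera call takes 0.05 s, during which the arm holds its last target.

## Working session

There is one attempt and no reset: what is moved stays moved. The work goes in short steps, Python scripts to look and compute and a tool call to move; the robot and the scene stay as the last step left them, time stands still between calls to the robot, and variables do not carry over. Pictures are saved under pics/ and viewed, and the job is handed in when it is done.

Besides the shell and the picture viewer there is one more tool, called after ">>>" as name(argument=value, ...) on one line, values as JSON. jog_arm: Moves the arm, as the interface text tells. Its arguments: {"type":"object","properties":{"rotation":{"type":"array"},"xyz":{"type":"array"},"grip":{"type":"array"}},"required":["rotation","xyz","grip"]}

```bash
mkdir -p pics; python3 - <<'E'
from bench import env
import cv2
for n in("side","top"):
    im=env.grab_frame(n); cv2.imwrite(f"pics/{n}0.png",im[:,:,::-1])
    i=env.camera_info(n); print(n,i)
print(env.get_state())
E
```

```text
side {'fx': 441.64889595630814, 'fy': 441.64889595630814, 'cx': 315.8283593527616, 'cy': 244.97245929760484, 'pose': array([[ 9.71599813e-01, -1.54918854e-01,  1.78868532e-01,
         4.73899808e+02],
       [-2.36361068e-01, -6.71406066e-01,  7.02386888e-01,
        -5.10895797e+02],
       [ 1.12804458e-02, -7.24716526e-01, -6.88954794e-01,
         5.69904644e+02],
       [ 0.00000000e+00,  0.00000000e+00,  0.00000000e+00,
         1.00000000e+00]])}
top {'fx': 588.4860766329726, 'fy': 588.4860766329726, 'cx': 322.74512273082826, 'cy': 243.49587287168265, 'pose': array([[-4.30928632e-03, -9.93002180e-01,  1.18017378e-01,
         4.51454892e+02],
       [-9.99978372e-01,  3.69273177e-03, -5.44243940e-03,
         5.12203097e+01],
       [ 4.96854767e-03, -1.18038279e-01, -9.92996615e-01,
         1.30270783e+03],
       [ 0.00000000e+00,  0.00000000e+00,  0.00000000e+00,
         1.00000000e+00]])}
{'clock': 0.1, 'qpos': array([ 1.05767763e+00,  3.81149904e-01,  1.29817834e+00, -8.25115291e-06,
        1.46359477e+00, -2.15314430e-01]), 'joint_velocities': array([-0.0014996 , -0.00015513, -0.00294627, -0.00051503,  0.00194042,
       -0.0006731 ]), 'tau': array([ 4.37225215e-03, -4.49223590e+01, -2.31654990e+01, -8.87630722e-05,
        3.64003528e-03, -1.83864955e-05]), 'eef_pos': array([161.24774585, 525.5273244 , 210.76434164]), 'eef_rot': array([-0.56844827,  0.56883816,  0.41986312, -0.42071924]), 'wrist_force': array([ 0.18819131, -0.63070658,  0.70813449]), 'wrist_torque': array([-0.00059647,  0.05035299,  0.0020242 ]), 'opening': 85.48491778499299}
```

View pics/top0.png

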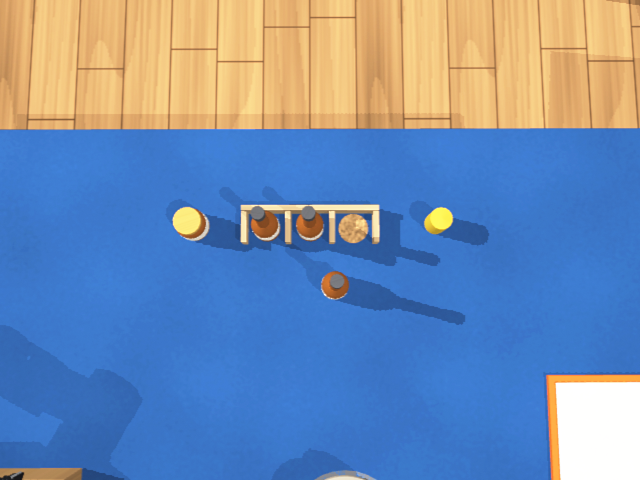

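View pics/side0.png

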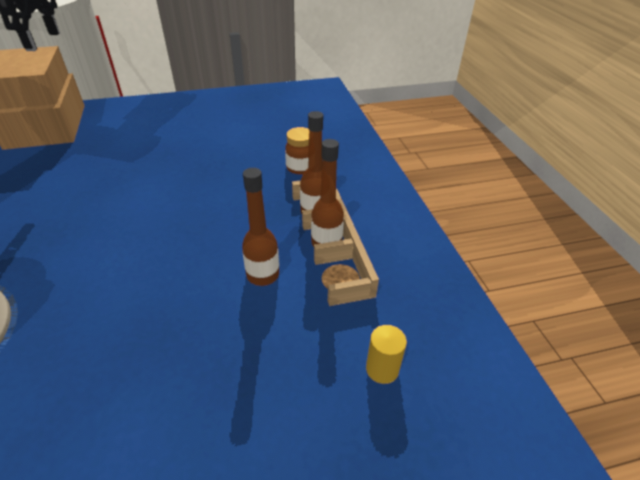

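The top view shows the empty place on the right, with the cork disc at about (353,229). The bottle's base is near (335,287), stock bottles are at (265,224) and (310,224), the jar at (191,223) and the candle at (438,221). I'll enlarge both views.

```bash
python3 - <<'E'
import cv2
a=cv2.imread("pics/top0.png")[190:310,230:390]; cv2.imwrite("pics/topc.png",cv2.resize(a,None,fx=5,fy=5,interpolation=cv2.INTER_CUBIC))
a=cv2.imread("pics/side0.png")[160:310,230:390]; cv2.imwrite("pics/sidec.png",cv2.resize(a,None,fx=4,fy=4,interpolation=cv2.INTER_CUBIC))
E
```

```text
(no output)
```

View pics/topc.png

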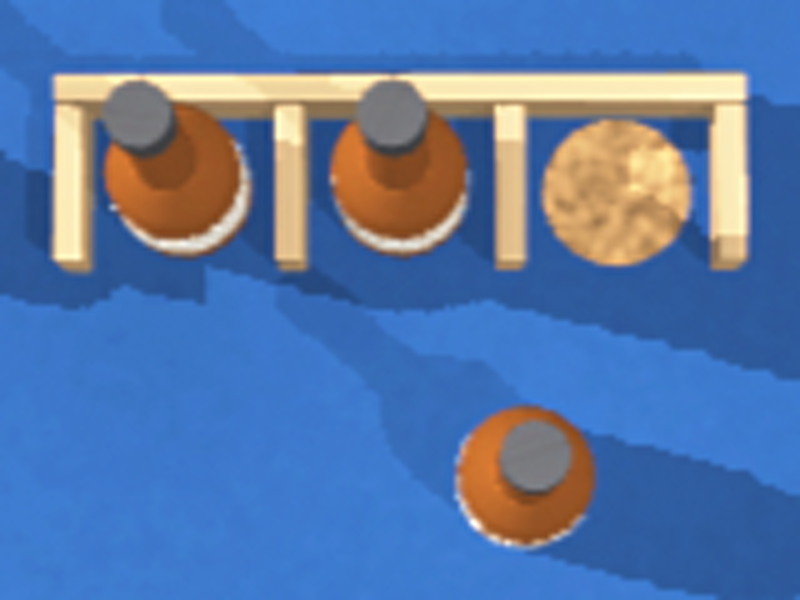

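View pics/sidec.png

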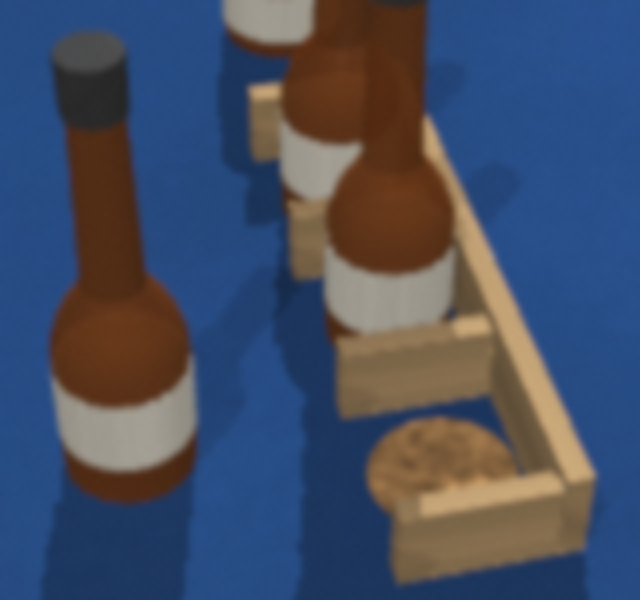

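```bash
cat > h.py <<'E'
import numpy as np
from bench import env
def ray(cam,u,v,z):
    i=env.camera_info(cam);P=i["pose"]
    d=P[:3,:3]@np.array([(u-i["cx"])/i["fx"],(v-i["cy"])/i["fy"],1])
    o=P[:3,3];return o+d*(z-o[2])/d[2]
def proj(cam,p):
    i=env.camera_info(cam);P=i["pose"];q=P[:3,:3].T@(np.asarray(p,float)-P[:3,3])
    return np.array([i["fx"]*q[0]/q[2]+i["cx"],i["fy"]*q[1]/q[2]+i["cy"]])
def tc(x,y,z):return ray("top",(x+.5)/5-.5+230,(y+.5)/5-.5+190,z)
def sc(x,y,z):return ray("side",(x+.5)/4-.5+230,(y+.5)/4-.5+160,z)
E
python3 - <<'E'
from h import *
np.set_printoptions(precision=1,suppress=True)
print("disc top",tc(617,193,0),"diam",tc(543,193,0)[1]-tc(691,193,0)[1],tc(617,119,0)[0]-tc(617,266,0)[0])
print("disc side",sc(441,474,0))
print("cap top",tc(535,456,211),"body",tc(526,477,60), "cap side",sc(90,50,211))
print("base near side",sc(128,500,0),sc(65,470,10),sc(197,470,10))
for p in [(53,74),(747,74),(53,103),(747,103)]:print("board",tc(*p,45))
for p in [(72,262),(291,262),(510,262),(728,238)]:print("div",tc(*p,40))
for p in [(53,256),(93,266),(275,266),(305,266),(495,266),(525,266),(710,266),(747,262)]: print(tc(*p,0 if p[1]==266 else 40))
print("side rack end board top",sc(567,480,45),sc(592,472,45),sc(428,120,45))
print(env.get_state()["eef_rot"])
from scipy.spatial.transform import Rotation as R
q=env.get_state()["eef_rot"];print(R.from_quat(q[[1,2,3,0]]).as_matrix())
E
```

```text
disc top [640.5 -23.7   0. ] diam 66.22554248800166 66.43013358362316
disc side [642.8 -20.5   0. ]
cap top [511.4  19.8 211. ] body [510.9  19.4  60. ] cap side [514.3  21.6 211. ]
base near side [508.4  -4.6   0. ] [484.2   9.4  10. ] [539.   -3.3  10. ]
board [686.9 222.9  45. ]
board [685.9 -78.1  45. ]
board [674.2 222.8  45. ]
board [673.2 -77.9  45. ]
div [605.4 214.4  40. ]
div [605.1 119.8  40. ]
div [604.7  25.1  40. ]
div [614.8 -69.3  40. ]
[608.1 222.6  40. ]
[608.5 210.2   0. ]
[608.2 129.1   0. ]
[608.1 115.7   0. ]
[607.8  31.    0. ]
[607.7  17.6   0. ]
[607.4 -64.9   0. ]
[604.3 -77.4  40. ]
side rack end board top [677.6 -73.7  45. ] [688.8 -71.9  45. ] [688.2 170.2  45. ]
[-0.6  0.6  0.4 -0.4]
[[ 0.3 -0.  -1. ]
 [ 1.  -0.   0.3]
 [-0.  -1.   0. ]]
```

>>> jog_arm(rotation=[[-0.18,-0.57,0],[-0.18,-0.57,0],[-0.18,-0.57,0],[-0.18,-0.57,0],[-0.18,-0.57,0],[-0.18,-0.57,0],[-0.18,-0.57,0],[-0.18,-0.57,0],[-0.18,-0.57,0],[-0.18,-0.57,0],[-0.18,-0.57,0],[-0.18,-0.57,0],[-0.18,-0.57,0],[-0.18,-0.57,0],[-0.18,-0.57,0],[-0.18,-0.57,0],[-0.18,-0.57,0],[-0.18,-0.57,0],[-0.18,-0.57,0],[-0.18,-0.57,0]], xyz=[[26,-48,0],[26,-48,0],[26,-48,0],[26,-48,0],[26,-48,0],[26,-48,0],[26,-48,0],[26,-48,0],[26,-48,0],[26,-48,0],[26,-48,0],[26,-48,0],[26,-48,0],[26,-48,0],[26,-48,0],[26,-48,0],[26,-48,0],[26,-48,0],[26,-48,0],[26,-48,0]], grip=[0.35,0.35,0.35,0.35,0.35,0.35,0.35,0.35,0.35,0.35,0.35,0.35,0.35,0.35,0.35,0.35,0.35,0.35,0.35,0.35])

```text
clock: 2.1
eef_pos: [421.3, 45.9, 211.3]
eef_rot: [-0.375, 0.712, 0.524, -0.279]
wrist_force: [0.3, 0.3, 0.2]
opening: 29.7
```

```bash
cat >> h.py <<'E'
def st():
    from scipy.spatial.transform import Rotation as R
    s=env.get_state();q=s["eef_rot"];M=R.from_quat(q[[1,2,3,0]]).as_matrix()
    np.set_printoptions(precision=3,suppress=True)
    print(s["clock"],s["eef_pos"],s["wrist_force"],s["opening"]);print(M);print(s["qpos"])
def snap(n):
    import cv2
    for c in("side","top"): cv2.imwrite(f"pics/{c}{n}.png",env.grab_frame(c)[:,:,::-1])
    a=cv2.imread(f"pics/top{n}.png")[190:310,230:390]; a=cv2.resize(a,None,fx=5,fy=5,interpolation=cv2.INTER_CUBIC); cv2.imwrite(f"pics/topc{n}.png",a)
    b=cv2.imread(f"pics/side{n}.png")[160:310,200:400]; b=cv2.resize(b,None,fx=4,fy=4,interpolation=cv2.INTER_CUBIC); cv2.imwrite(f"pics/sidec{n}.png",b)
E
python3 -c "
from h import *
st()"
```

```text
2.1 [421.331  45.895 211.306] [0.337 0.314 0.173] 29.73880935283561
[[ 0.295  0.537 -0.791]
 [ 0.956 -0.169  0.241]
 [-0.005 -0.827 -0.563]]
[-0.092 -0.046  1.997 -0.209  0.614 -1.23 ]
```

>>> jog_arm(rotation=[[0,0,0],[0,0,0],[0,0,0],[0,0,0],[0,0,0],[0,0,0],[0,0,0],[0,0,0]], xyz=[[0,0.2,-4],[0,0.2,-8],[0,0.2,-12],[0,0.2,-15],[0,0.2,-17.5],[0,0.2,-19],[0,0.2,-19.6],[0,0.2,-19.6]], grip=[0.35,0.35,0.35,0.35,0.35,0.35,0.35,0.35])

```text
clock: 2.9
eef_pos: [432.3, 61.0, 45.0]
eef_rot: [-0.386, 0.711, 0.509, -0.292]
wrist_force: [0.1, 0.0, 1.6]
opening: 29.9
```

```bash
python3 -c "
from h import *
st();snap(1)"
```

```text
2.9 [432.255  60.969  45.044] [0.077 0.02  1.582] 29.908935514290757
[[ 0.31   0.499 -0.809]
 [ 0.95  -0.182  0.252]
 [-0.022 -0.847 -0.531]]
[-0.02   0.365  2.215 -1.418  0.175  0.086]
```

View pics/side1.png

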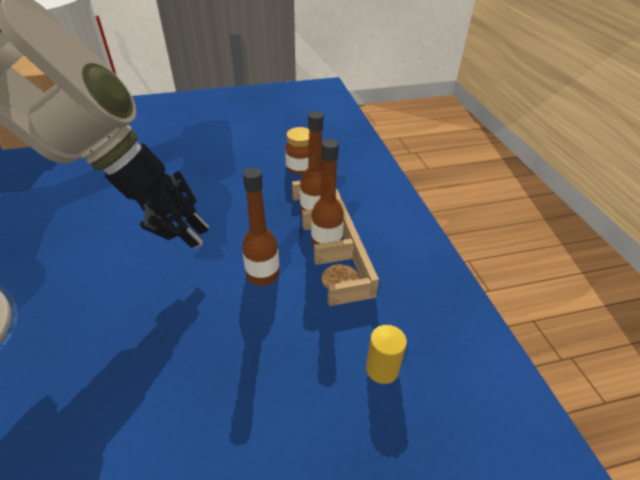

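View pics/top1.png

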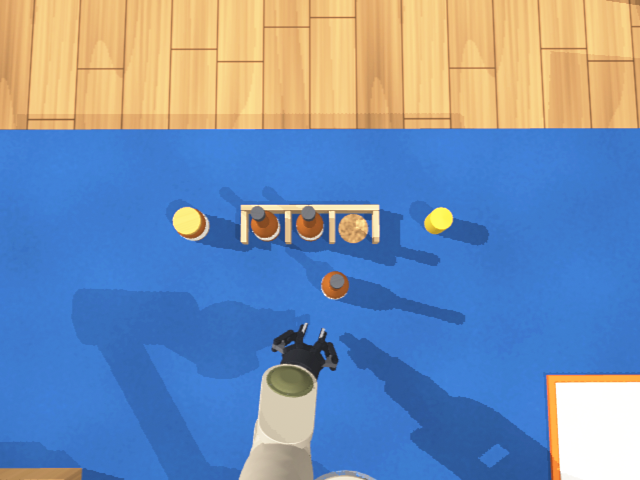

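The descent stopped at the limits of joints 4 and 5, because this tilt is too much so close in. I'll fit a simple arm model to find a tilt that works.

```bash
python3 - <<'E'
import numpy as np
from scipy.optimize import least_squares
# rows: j2,j3, TCP, toolY, j1
D=[(.3811,1.2982,[161.25,525.53,210.8],[0,0,-1],1.0577),
(-.046,1.997,[421.331,45.895,211.306],[.537,-.169,-.827],-.092),
(.365,2.215,[432.255,60.969,45.044],[.499,-.182,-.847],-.02)]
def f(p):
    a,b,c,h=p;r=[]
    for j2,j3,T,y,j1 in D:
        W=np.array(T)-c*np.array(y); rw=W[0]*np.cos(j1)+W[1]*np.sin(j1)
        r+= [a*np.sin(j2)+b*np.sin(j2+j3)-rw, h+a*np.cos(j2)+b*np.cos(j2+j3)-W[2]]
    return r
s=least_squares(f,[350,400,250,250]);print(s.x,s.fun)
a,b,c,h=s.x
for R in(400,430,450,475,500,550,605,620):
  for t in(0.2,.3,.4,.5,.6):
    w=np.array([R-c*np.sin(t),16+c*np.cos(t)-h]);d=np.hypot(*w)
    cs=(d*d-a*a-b*b)/2/a/b
    j3=np.arccos(cs); j2=np.arctan2(*w)-np.arctan2(b*np.sin(j3),a+b*np.cos(j3))
    print(R,t,"j2 %.2f j3 %.2f j5 %.2f"%(j2,j3,np.pi-t-j2-j3))
E
```

```text
[474.89862434 341.93625049 197.27020527  29.71821568] [-20.45075846  25.44695424 -11.10323148   2.77019897  19.79462647
 -28.21715104]
400 0.2 j2 0.32 j3 2.16 j5 0.46
400 0.3 j2 0.31 j3 2.22 j5 0.32
400 0.4 j2 0.29 j3 2.27 j5 0.18
400 0.5 j2 0.29 j3 2.33 j5 0.02
400 0.6 j2 0.29 j3 2.39 j5 -0.14
430 0.2 j2 0.37 j3 2.08 j5 0.49
430 0.3 j2 0.35 j3 2.14 j5 0.36
430 0.4 j2 0.34 j3 2.19 j5 0.21
430 0.5 j2 0.33 j3 2.25 j5 0.06
430 0.6 j2 0.33 j3 2.31 j5 -0.10
450 0.2 j2 0.40 j3 2.02 j5 0.52
450 0.3 j2 0.38 j3 2.08 j5 0.38
450 0.4 j2 0.37 j3 2.14 j5 0.23
450 0.5 j2 0.36 j3 2.20 j5 0.08
450 0.6 j2 0.36 j3 2.26 j5 -0.07
475 0.2 j2 0.44 j3 1.95 j5 0.55
475 0.3 j2 0.42 j3 2.01 j5 0.41
475 0.4 j2 0.40 j3 2.07 j5 0.27
475 0.5 j2 0.39 j3 2.13 j5 0.12
475 0.6 j2 0.39 j3 2.19 j5 -0.04
500 0.2 j2 0.48 j3 1.88 j5 0.59
500 0.3 j2 0.46 j3 1.94 j5 0.45
500 0.4 j2 0.44 j3 2.00 j5 0.30
500 0.5 j2 0.43 j3 2.06 j5 0.15
500 0.6 j2 0.43 j3 2.12 j5 -0.00
550 0.2 j2 0.56 j3 1.72 j5 0.66
550 0.3 j2 0.54 j3 1.79 j5 0.52
550 0.4 j2 0.52 j3 1.85 j5 0.37
550 0.5 j2 0.50 j3 1.92 j5 0.22
550 0.6 j2 0.50 j3 1.98 j5 0.07
605 0.2 j2 0.65 j3 1.54 j5 0.75
605 0.3 j2 0.62 j3 1.61 j5 0.61
605 0.4 j2 0.60 j3 1.68 j5 0.46
605 0.5 j2 0.59 j3 1.75 j5 0.31
605 0.6 j2 0.58 j3 1.81 j5 0.16
620 0.2 j2 0.68 j3 1.49 j5 0.78
620 0.3 j2 0.65 j3 1.56 j5 0.63
620 0.4 j2 0.63 j3 1.63 j5 0.48
620 0.5 j2 0.61 j3 1.70 j5 0.33
620 0.6 j2 0.60 j3 1.76 j5 0.18
```

>>> jog_arm(rotation=[[0.03,0.08,0],[0.05,0.16,0],[0.07,0.24,0],[0.07,0.24,0],[0.07,0.24,0],[0.07,0.24,0]], xyz=[[0,0,2],[0,0,4],[0,0,6],[0,0,6],[0,0,6],[0,0,6]], grip=[0.35,0.35,0.35,0.35,0.35,0.35])

```text
clock: 3.6
eef_pos: [432.4, 61.5, 108.8]
eef_rot: [-0.465, 0.655, 0.475, -0.359]
wrist_force: [-0.5, -1.0, 0.1]
opening: 29.7
```

```bash
python3 -c "
from h import *
st()"
```

```text
3.6 [432.382  61.517 108.771] [-0.452 -0.979  0.108] 29.730405852390113
[[ 0.291  0.287 -0.913]
 [ 0.956 -0.116  0.269]
 [-0.029 -0.951 -0.308]]
[-0.068  0.213  1.955 -0.154  0.679 -1.242]
```

>>> jog_arm(rotation=[[0.016,-0.047,0],[0.016,-0.047,0],[0.016,-0.047,0],[0.016,-0.047,0],[0.016,-0.047,0],[0.016,-0.047,0],[0.016,-0.047,0],[0.016,-0.047,0]], xyz=[[0,-0.4,-2],[0,-0.8,-4],[0,-1.2,-6],[0,-1.6,-7.5],[0,-1.6,-8.5],[0,-1.6,-9.2],[0,-1.6,-9.2],[0,-1.6,-9.2]], grip=[0.35,0.35,0.35,0.35,0.35,0.35,0.35,0.35])

```text
clock: 4.4
eef_pos: [432.6, 44.6, 15.3]
eef_rot: [-0.46, 0.662, 0.486, -0.339]
wrist_force: [0.1, -0.4, 0.5]
opening: 30.3
```

```bash
python3 -c "
from h import *
st();snap(2)"
```

```text
4.4 [432.644  44.555  15.337] [ 0.077 -0.351  0.485] 30.296742770842595
[[ 0.299  0.331 -0.895]
 [ 0.954 -0.105  0.28 ]
 [-0.001 -0.938 -0.347]]
[-0.131  0.409  2.128 -0.237  0.262 -1.179]
```

View pics/side2.png

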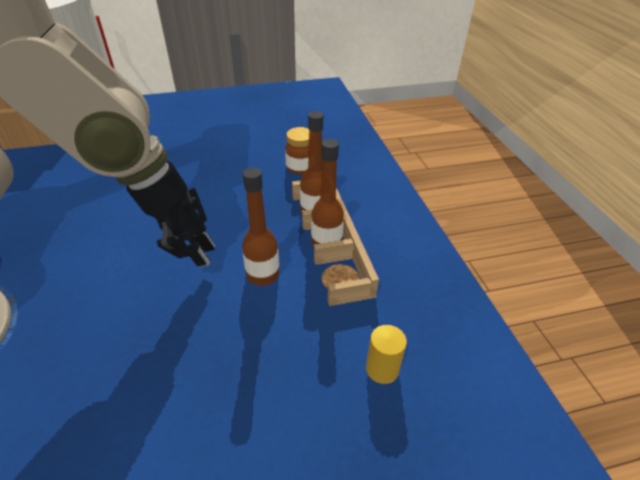

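View pics/top2.png

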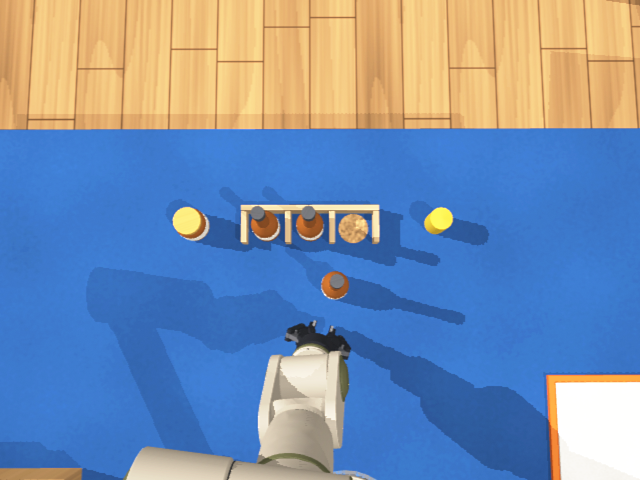

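>>> jog_arm(rotation=[[0,0,0],[0,0,0],[0,0,0],[0,0,0],[0,0,0],[0,0,0],[0,0,0],[0,0,0],[0,0,0],[0,0,0]], xyz=[[0.5,-0.15,0],[1,-0.3,0],[1.5,-0.45,0],[2,-0.6,0],[2.5,-0.75,0],[3,-0.9,0],[3.3,-1.0,0],[3.6,-1.1,0],[3.8,-1.15,0],[3.8,-1.15,0]], grip=[0.35,0.35,0.35,0.35,0.35,0.35,0.35,0.35,0.35,0.35])

```text
clock: 5.5
eef_pos: [470.6, 33.1, 14.7]
eef_rot: [-0.461, 0.662, 0.485, -0.338]
wrist_force: [-0.2, 0.2, 0.4]
opening: 29.8
```

```bash
python3 -c "
from h import *
st();snap(3)"
```

```text
5.5 [470.612  33.117  14.697] [-0.153  0.212  0.432] 29.776095569673576
[[ 0.301  0.33  -0.895]
 [ 0.954 -0.105  0.282]
 [-0.    -0.938 -0.346]]
[-0.148  0.445  2.034 -0.176  0.318 -1.256]
```

View pics/sidec3.png

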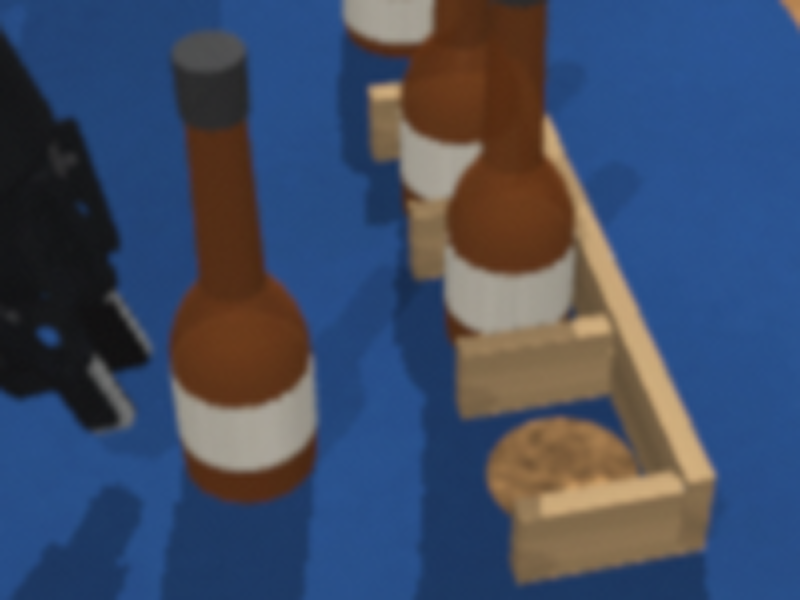

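View pics/topc3.png

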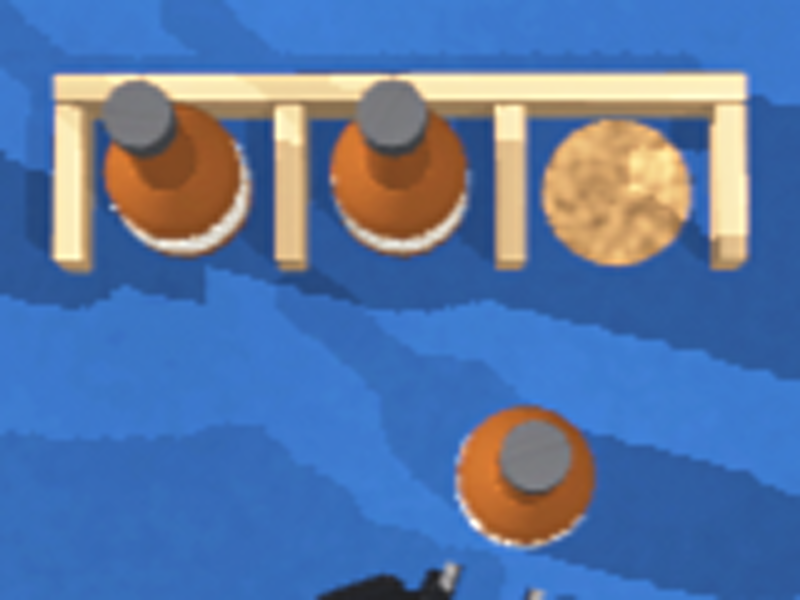

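>>> jog_arm(rotation=[[0,0,0],[0,0,0],[0,0,0],[0,0,0],[0,0,0],[0,0,0],[0,0,0],[0,0,0],[0,0,0],[0,0,0],[0,0,0],[0,0,0],[0,0,0],[0,0,0]], xyz=[[0.2,-0.06,0],[0.4,-0.12,0],[0.6,-0.18,0],[0.8,-0.24,0],[1.0,-0.34,0],[1.2,-0.44,0],[1.5,-0.59,0],[1.8,-0.74,0],[2.1,-0.89,0],[2.4,-1.04,0],[2.7,-1.19,0],[2.9,-1.29,0],[3.0,-1.34,0],[3.0,-1.34,0]], grip=[0.35,0.35,0.35,0.35,0.35,0.35,0.35,0.35,0.35,0.35,0.35,0.35,0.35,0.35])

```text
clock: 7.0
eef_pos: [500.5, 19.7, 14.6]
eef_rot: [-0.461, 0.662, 0.485, -0.338]
wrist_force: [-2.2, 1.8, -0.2]
opening: 30.2
```

```bash
python3 -c "
from h import *
st();snap(4)"
```

```text
7.0 [500.488  19.655  14.639] [-2.231  1.807 -0.207] 30.16180343519598
[[ 0.301  0.33  -0.895]
 [ 0.954 -0.105  0.282]
 [-0.001 -0.938 -0.346]]
[-0.171  0.473  1.96  -0.133  0.362 -1.319]
```

View pics/sidec4.png

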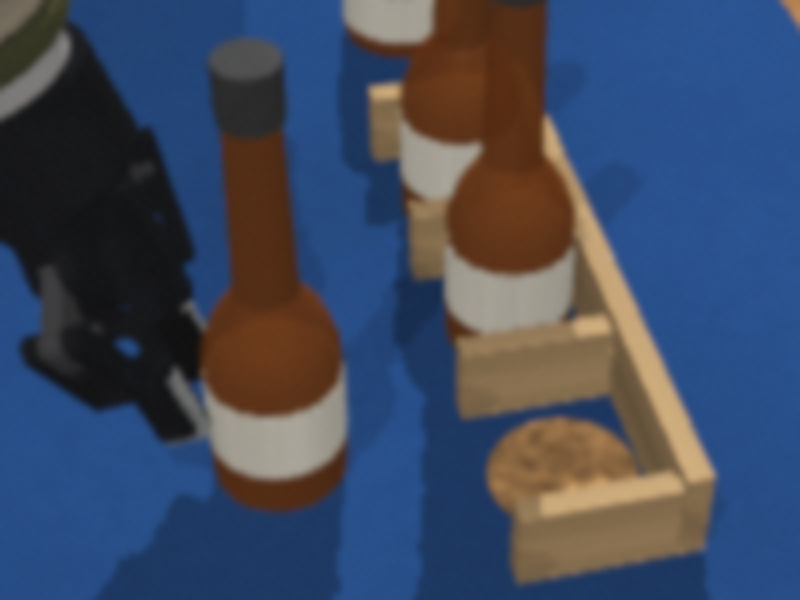

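View pics/topc4.png

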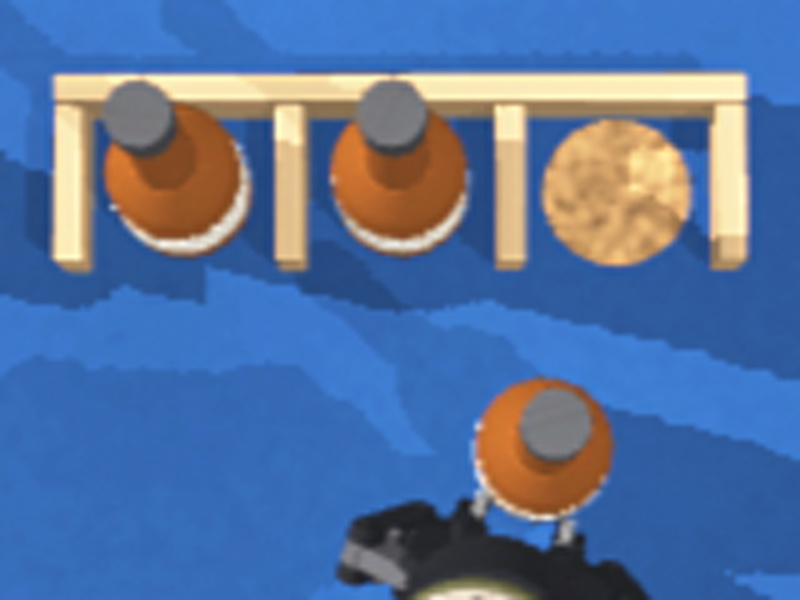

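```bash
python3 -c "
from h import *
np.set_printoptions(precision=1,suppress=True)
print(tc(556,425,211),tc(543,449,60))"
```

```text
[522.9  12.  211. ] [522.7  12.1  60. ]
```

>>> jog_arm(rotation=[[0,0,0],[0,0,0],[0,0,0],[0,0,0],[0,0,0],[0,0,0],[0,0,0],[0,0,0],[0,0,0],[0,0,0],[0,0,0],[0,0,0],[0,0,0],[0,0,0],[0,0,0],[0,0,0],[0,0,0],[0,0,0],[0,0,0]], xyz=[[0.2,-0.1,0],[0.5,-0.25,0],[0.8,-0.4,0],[1.2,-0.6,0],[1.6,-0.8,0],[2.0,-1.0,0],[2.4,-1.2,0],[2.8,-1.4,0],[3.2,-1.6,0],[3.6,-1.8,0],[4.0,-2.0,0],[4.4,-2.2,0],[4.7,-2.35,0],[5.0,-2.5,0],[5.3,-2.65,0],[5.5,-2.75,0],[5.6,-2.8,0],[5.7,-2.8,0],[5.7,-2.8,0]], grip=[0.35,0.35,0.35,0.35,0.35,0.35,0.35,0.35,0.35,0.35,0.35,0.35,0.35,0.35,0.35,0.35,0.35,0.35,0.35])

```text
clock: 9.0
eef_pos: [557.5, -8.3, 14.7]
eef_rot: [-0.461, 0.662, 0.485, -0.338]
wrist_force: [-2.0, 0.4, 0.7]
opening: 29.9
```

```bash
python3 -c "
from h import *
st();snap(5)"
```

```text
9.0 [557.475  -8.279  14.707] [-1.952  0.447  0.676] 29.913638567401282
[[ 0.301  0.33  -0.895]
 [ 0.954 -0.105  0.282]
 [-0.001 -0.938 -0.346]]
[-0.21   0.53   1.812 -0.077  0.449 -1.412]
```

View pics/sidec5.png

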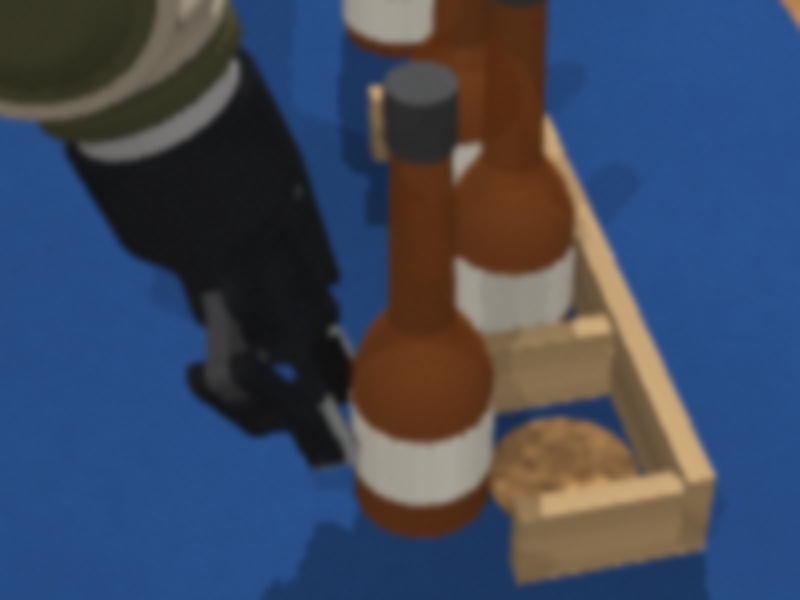

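View pics/topc5.png

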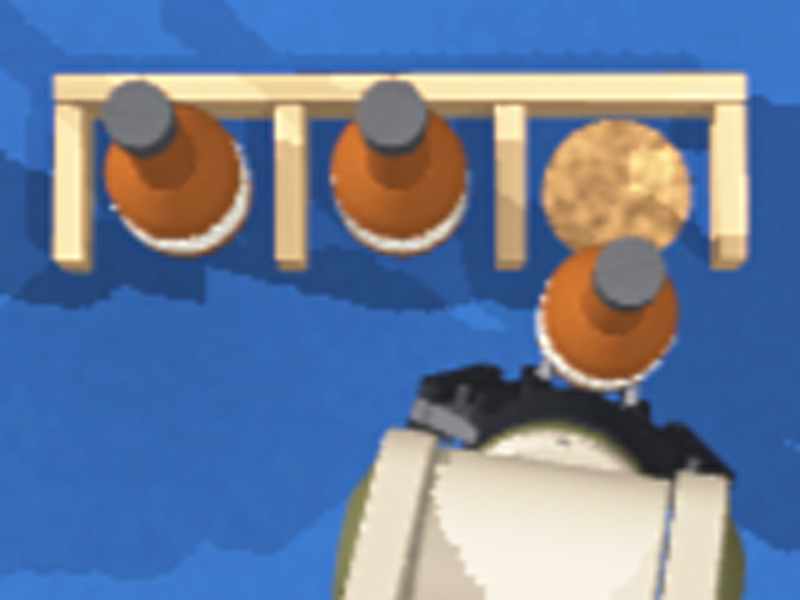

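```bash
python3 -c "
from h import *
np.set_printoptions(precision=1,suppress=True)
print(tc(630,272,211),tc(607,316,60))"
```

```text
[580.  -16.1 211. ] [579.  -15.5  60. ]
```

>>> jog_arm(rotation=[[0,0,0.03],[0,0,0.06],[0,0,0.1],[0,0,0.13],[0,0,0.16],[0,0,0.2],[0,0,0.23],[0,0,0.26],[0,0,0.3],[0,0,0.3],[0,0,0.3],[0,0,0.3],[0,0,0.3],[0,0,0.3],[0,0,0.3],[0,0,0.3],[0,0,0.3]], xyz=[[0.3,-0.22,0],[0.63,-0.44,0],[0.95,-0.65,0],[1.27,-0.83,0],[1.59,-1.0,0],[1.91,-1.17,0],[2.24,-1.28,0],[2.57,-1.39,0],[2.9,-1.49,0],[3.2,-1.5,0],[3.5,-1.5,0],[3.8,-1.5,0],[4.1,-1.52,0],[4.4,-1.52,0],[4.7,-1.52,0],[4.9,-1.52,0],[4.9,-1.52,0]], grip=[0.35,0.35,0.35,0.35,0.35,0.35,0.35,0.35,0.35,0.35,0.35,0.35,0.35,0.35,0.35,0.35,0.35])

```text
clock: 10.8
eef_pos: [606.8, -23.4, 14.7]
eef_rot: [-0.405, 0.582, 0.578, -0.403]
wrist_force: [-2.1, -0.3, 0.4]
opening: 30.0
```

```bash
python3 -c "
from h import *
st();snap(6)"
```

```text
10.8 [606.776 -23.411  14.734] [-2.104 -0.33   0.384] 29.97242798136511
[[ 0.006  0.346 -0.938]
 [ 1.    -0.002  0.005]
 [-0.001 -0.938 -0.346]]
[-0.276  0.581  1.687  0.181  0.539 -1.981]
```

View pics/sidec6.png

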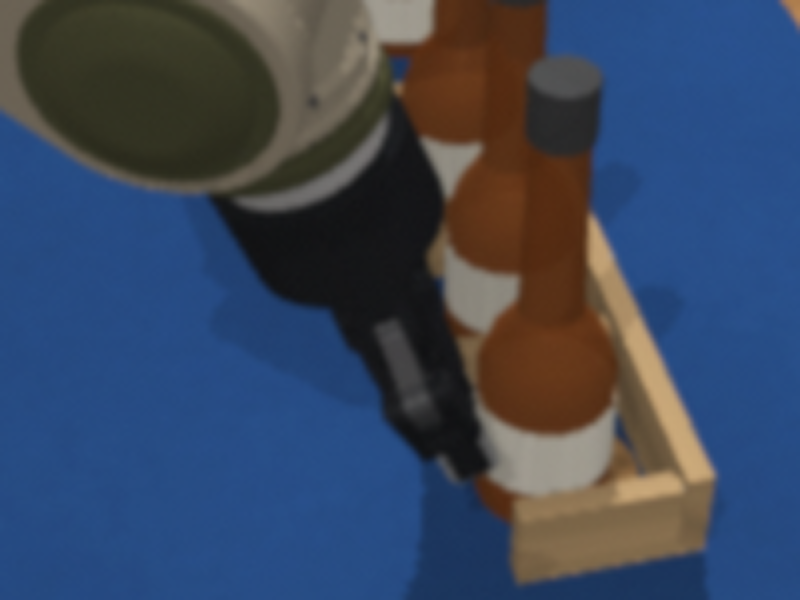

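View pics/topc6.png

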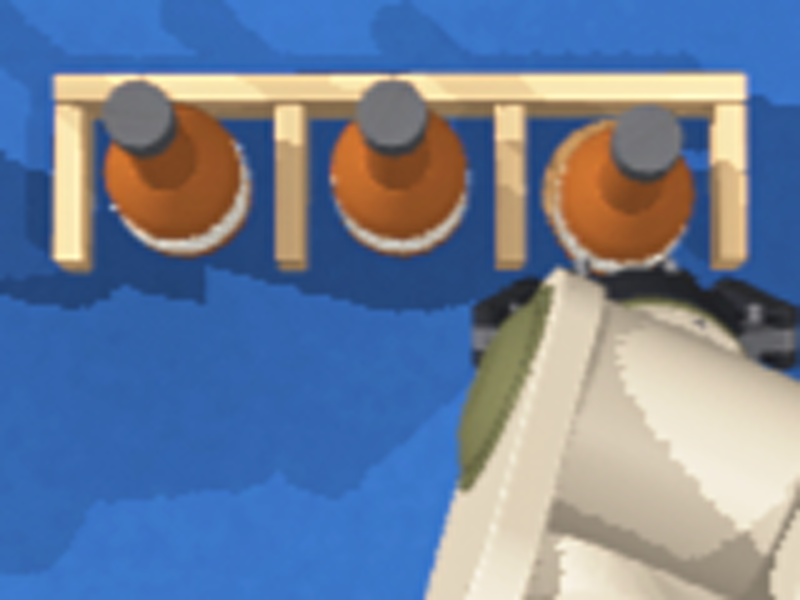

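```bash
python3 -c "
from h import *
np.set_printoptions(precision=1,suppress=True)
print(tc(646,142,211),tc(627,193,60))
print(tc(138,118,211),tc(391,116,211))"
```

```text
[629.2 -22.7 211. ] [631.8 -24.6  60. ]
[639.  168.1 211. ] [639.4  73.1 211. ]
```

>>> jog_arm(rotation=[[0,0,0],[0,0,0],[0,0,0],[0,0,0],[0,0,0],[0,0,0],[0,0,0]], xyz=[[0.2,0,0],[0.4,0,0],[0.6,0,0],[0.8,0,0],[0.9,0,0],[1.0,0,0],[1.0,0,0]], grip=[0.35,0.35,0.35,0.35,0.35,0.35,0.35])

```text
clock: 11.6
eef_pos: [616.5, -23.4, 14.7]
eef_rot: [-0.405, 0.582, 0.578, -0.403]
wrist_force: [-2.5, -0.4, 0.5]
opening: 29.7
```

```bash
python3 -c "
from h import *
st();snap(7)"
```

```text
11.6 [616.534 -23.436  14.697] [-2.52  -0.447  0.543] 29.669885452312393
[[ 0.006  0.346 -0.938]
 [ 1.    -0.002  0.005]
 [-0.001 -0.938 -0.346]]
[-0.271  0.592  1.659  0.172  0.555 -1.968]
```

View pics/topc7.png

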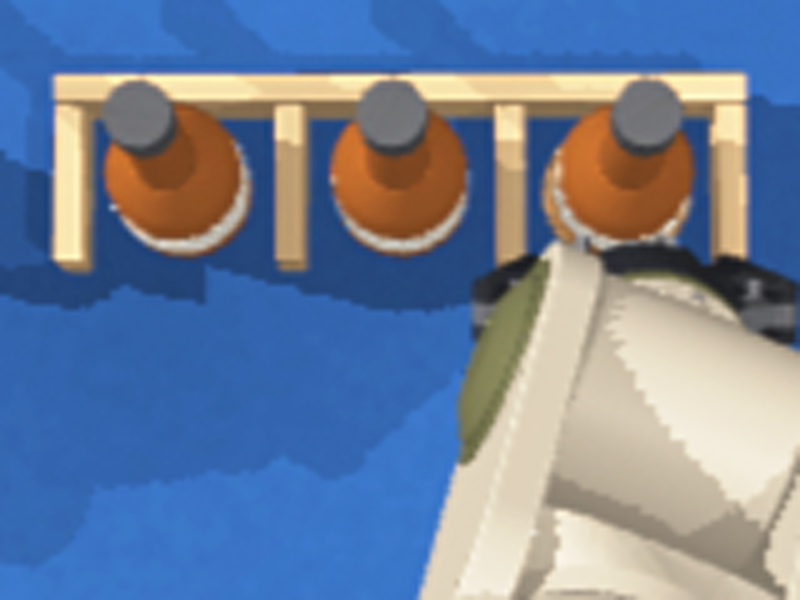

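In the enlarged top view the cap is at (646,117), in line with the stock caps at (138,118) and (391,116). I'll back straight off and then lift.

>>> jog_arm(rotation=[[0,0,0],[0,0,0],[0,0,0],[0,0,0],[0,0,0],[0,0,0],[0,0,0],[0,0,0],[0,0,0],[0,0,0],[0,0,0],[0,0,0],[0,0,0],[0,0,0],[0,0,0]], xyz=[[-0.3,0,0],[-0.8,0,0],[-1.6,0,0],[-2.6,0,0],[-4,0,0],[-5.5,0,0],[-7,0,0],[-8.5,0,0],[-10,0,1],[-11,0,3],[-12,0,5],[-13,0,8],[-14,0,10],[-14,0,10],[-14,0,10]], grip=[0.35,0.35,0.35,0.35,0.35,0.35,0.35,0.35,0.35,0.35,0.35,0.35,0.35,0.35,0.35])

```text
clock: 13.2
eef_pos: [476.1, -23.4, 114.6]
eef_rot: [-0.405, 0.582, 0.578, -0.403]
wrist_force: [-0.2, -0.9, -0.1]
opening: 30.5
```

```bash
python3 -c "
from h import *
st();snap(8)"
```

```text
13.2 [476.124 -23.43  114.589] [-0.178 -0.933 -0.124] 30.46326855078158
[[ 0.006  0.347 -0.938]
 [ 1.    -0.003  0.005]
 [-0.001 -0.938 -0.347]]
[-0.373  0.233  1.915  0.201  0.671 -2.076]
```

View pics/topc8.png

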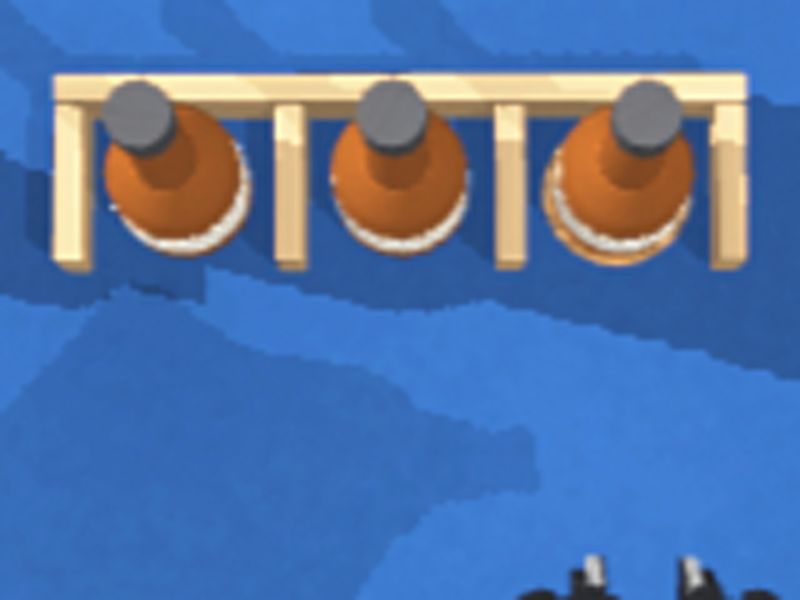

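View pics/side8.png

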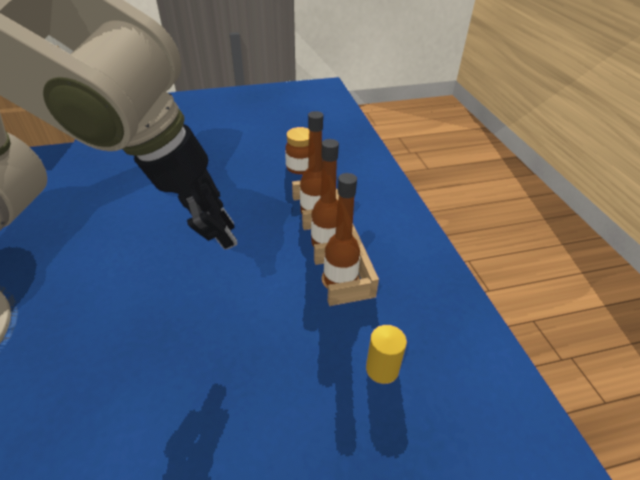

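The bottle stands upright on the disc. Its cap at (646,117) works out to about (640,-23) mm, against a disc centre of (640.5,-23.7). The hand is clear and nothing else has moved, so I'm handing in.

```bash
python3 -c "
from h import *
print(tc(646,117,211));print(env.hand_in())"
```

```text
[638.69821359 -22.80836608 211.        ]
the job is handed in; nothing more can be done
None
```

The honey bottle now stands upright on the cork disc in the right-hand place, in line with the other two, and I've handed the job in. I pushed it low on its body with the two slightly parted fingertips, with the tool leaned back. I took it diagonally past the divider, then straight in, and backed the hand off.

- **Position:** the last top picture puts the bottle's axis at about (639, -23) mm. The disc centre measured (640.5, -23.7) mm, so it is about 2 mm off, against the 15 mm allowed.
- **Forces and time:** the wrist force read at the stops stayed within about 3 N. The clock stood at about 13 s of the 56 s.
- **Other objects:** the two stock bottles appear at the same pixels as before, and the jar and candle look unmoved in the side picture. I did not re-measure the jar and candle in the final top picture.
- **What disagreed:**
    - My first tilt ran into joint limits on the way down, so I lifted off and used a smaller tilt, without touching anything.
    - The bottle sat about 24 mm ahead of the tool point, not the 36 mm I expected, so I used the measured value from then on.
    - The side camera put the disc 2–3 mm away from where the top camera did, about what the calibration allows.

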